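# Extend the telescoping ring support by one hole

### The job

The square tube of the bench ring support is locked by its sprung button: press the button in and slide the tube out (towards its ring end, so that the ring comes over the petri dishes) until the button pops out fully in the very next hole. Never force the tube hard against the locked button, neither before it is released nor after it has clicked, and leave the petri dishes and the vial where they are.

Things in the scene. Friction and masses are not known exactly. Their poses are not given: they have to be found in the camera images.
- stand: bench stand, fixed; grey base 110 x 220 mm, 97 mm high over all. Origin on the worktop under the tube's centre line, mid-length; +y runs along the tube, the way it slides out; the button is on the -x side. Slotted aluminium front wall: outer face at x -22 mm, z 52 to 96 mm. The tube lies bare above and behind, save for two narrow hoops at y +-98 mm; its floor (z 52 to 58 mm) ends at x +9 mm
- tube (a joint): tube slide, m: 0 (+-0.0015) at the start, grows as the tube comes out. The next hole lies 0.036 to 0.048 on, in an adjustable index plate set differently on every stand: it must be felt or seen; another hole follows 0.042 later. Slides with 1.5 to 3 N when freed. Square steel tube 30 x 30 mm, z 59 to 89 mm, centred over the stand's y axis, 312 mm long over its black end plugs
- button (a joint): press of the button, m: 0 fully out (locked in a hole), 0.0045 while its shoulder rides behind the wall between holes, 0.008 at its stop; beyond 0.0045 the tube is free. Spring 2.4 N at 0, 5.6 N at the stop. The shoulder has 2 mm play each way in a hole (16 in 20 mm) and springs out by itself on reaching one with nothing pressing the button
- button_face (a point): middle of the outer face of the round black button cap (10 mm across, 74 mm above the worktop), which stands 13 mm out of the wall, 5 mm when pressed to its stop; pressed towards the stand's +x. The tube's bare back face lies opposite, 49 mm behind it (41 mm when pressed home), so both can be pinched together from above. Moves with the tube
- tube_rear (a point): middle of the outer face of the black plug (34 x 34 mm) at the tube's rear (-y) end, 74 mm above the worktop; free all round, a good place to push the tube out.
- ring_center (a point): middle of the steel ring (72 mm across outside, bar 8 mm thick, 74 mm above the worktop) at the tube's +y end. It moves with the tube.
- dish: stack of two petri dishes, 93 mm across, 31 mm high, on the worktop near the ring; light and loose. Origin under its middle.
- vial: small glass vial with grey cap, 46 mm across, 91 mm high, standing loose behind the stand. Origin under its middle.

How it is judged:
By the outcome, as a careful person would: the job done as asked, in the order asked, and still so for the second after the job is handed in, with the robot touching nothing.
It also fails if it takes over 45 s, if anything falls off the work surface, if the arm or the gripper's body presses on something with over 40 N, if the wrist force passes 120 N, or if a joint passes its speed limit or range.

### The arm

A 6-joint arm with a two-finger parallel gripper is mounted at the origin on a cart in front of the work surface, level with it; the furniture and walls round the work are solid. World frame = base frame: x ahead of the robot, y to its left, z up, the work surface at z = 0. Lengths are in mm, angles in degrees, forces in N, time in s.
With the tool pointing down it reaches from about 300 to 850 mm from the base axis. Payload 4.2 kg.
Tool frame: the origin (TCP) lies at the very end of the fingers, on their centre line; the grasp point (between the pads) lies 19 mm behind it (env.grip_depth is the distance from the TCP to the grasp point, in mm); z points along the fingers, y is the line along which they close (so a half turn about z gives the same grasp; the last joint's range is limited). The gripper opens to 91 mm and grips with 3 to 60 N. Pads are 32 mm wide; open, the fingers measure 118 mm over their backs; the gripper's body (76 mm by 178 mm) begins 60 mm behind the grasp point.
Start: joints at [68.698, 18.312, 89.639, -0, 72.044, -1.146], TCP at [198.141, 539.799, 213.976] pointing down, gripper open.
Joint ranges: [-177.97, 177.97], [-48.28, 115.42], [12.27, 149.76], [-77.06, 257.06], [2.81, 150.46], [-146.56, 146.56]. Speed limits (degrees/s): [147.25, 147.25, 180, 180, 180, 180].

### API

Orientations are given as [roll, pitch, yaw] about the fixed x, y, z axes, in that order (R = Rz(yaw) Ry(pitch) Rx(roll)).
In Python, from workcell import env, cams gives the robot as it stands.
- The arm moves only by the tool apply_moves, never from a script. Its argument "deltas" is a list of rows, each a list of 5 numbers: the shift along the tool's x, y, z in m, then the turn about the tool's z in rad, then the opening, from -1 (shut) to 1 (fully open), so that 0 is half open. In form: [[tx, ty, tz, roll, gripper], ...]. A call has 1 to 5 rows; each row is the pose to reach, as a shift and turn from the pose commanded when the call began, along the tool's axes at that moment; what a row does not reach only later rows make up. A row lasts 1/10 s, in which the tool goes at most 50 mm and 8.59 degrees, less where a joint would pass 70% of its speed; a pose out of reach is approached as far as the arm can. A call with a gripper value outside its range is refused whole. The fingers move at their own pace and stop on an object; "grip_force" is the grip in N (left out, the last holds). Time passes only in rows, so rows that repeat a pose let the fingers close. It gives the time, the measured TCP pose, the force, the opening and the grip force at its end, in the units of the state.
- env.state(): the state, without advancing time (a new reading comes with each control period).
- cams.grab_frame(name): name is "side" or "top"; returns the picture (420x560x3 uint8, blue, green, red); there is no depth.
- cams.get_calibration(name): a dict with "mtx" (3x3 intrinsics, pixels), "eye" and "attitude" of the camera in the world. Camera axes: x right, y down, z forward; pixel columns grow to the right and rows downward; lengths in mm; the calibration is good to about 2 mm. A picture is of the moment at which its call begins. get_calibration takes no time and is no camera call.
- env.job_done(): hands the job in; it is judged then, once.
The state is a dict: "time_s": time; "qpos": joint angles; "qvel": joint speeds; "effort": joint torques, N m; "ee_pos": TCP position; "ee_rot": TCP orientation; "force": force on the tool from outside, world axes, zero at the start; "torque": the same for the moment, N m; "gripper_width": finger opening in mm; "gripper_force": force on a finger pad.
Only numpy, scipy, OpenCV 4.12 (cv2) and the standard library are available. Lean on these libraries where they do the work, as an engineer would, in place of code of your own. Each camera call takes 0.05 s, during which the arm holds its last target. There are 200 camera calls.

## Working session

There is one attempt and no reset: what is moved stays moved. The work goes in short steps, Python scripts to look and compute and a tool call to move; the robot and the scene stay as the last step left them, time stands still between calls to the robot, and variables do not carry over. Pictures are saved under pics/ and viewed, at most 12 in all, crops included, and the job is handed in when it is done.

Besides the shell and the picture viewer there is one more tool, called after "Request:" as name([rows], argument=value, ...), one row to a line, values as JSON. apply_moves: Moves the arm, as the interface text tells. Its arguments: {"type":"object","properties":{"deltas":{"type":"array"},"grip_force":{"type":"number"}},"required":["deltas"]}

```bash
mkdir -p pics; ls
python3 - <<'E'
from workcell import env, cams
import cv2
for n in("side","top"):
    cv2.imwrite(f"pics/{n}0.png",cams.grab_frame(n)); print(n,cams.get_calibration(n))
print(env.state())
E
```

```text
pics
side {'mtx': array([[446.73838702,   0.        , 276.63896566],
       [  0.        , 446.73838702, 206.76066081],
       [  0.        ,   0.        ,   1.        ]]), 'eye': array([268.51163908, 745.24149526, 491.66728035]), 'attitude': array([-116.78298647,    1.08092941, -154.67940849])}
top {'mtx': array([[535.16344327,   0.        , 283.14469963],
       [  0.        , 535.16344327, 206.50016152],
       [  0.        ,   0.        ,   1.        ]]), 'eye': array([ 530.45814195,   41.45687476, 1179.55471341]), 'attitude': array([-176.68162992,   -0.42271362,  -91.21752763])}
{'time_s': 0.1, 'qpos': array([ 6.86957774e+01,  1.83477824e+01,  8.96975751e+01, -8.40628787e-04,
        7.20442032e+01, -1.14698766e+00]), 'qvel': array([-0.04224778, -0.09905356, -0.14238026, -0.05772782,  0.01291262,
       -0.09972262]), 'effort': array([ 2.15459331e-03, -4.13331735e+01, -2.32509685e+01,  7.29623996e-02,
        4.20932751e-02, -4.70313410e-05]), 'ee_pos': array([197.9981739 , 539.36814028, 213.21879154]), 'ee_rot': array([-1.79910441e+02, -9.93648339e-04,  1.59843024e+02]), 'force': array([ 0.1898603 , -0.69125172, -0.09813004]), 'torque': array([-0.00307856,  0.02729749,  0.00459341]), 'gripper_force': 0.0, 'gripper_width': 91.35866313977704}
```

View pics/side0.png

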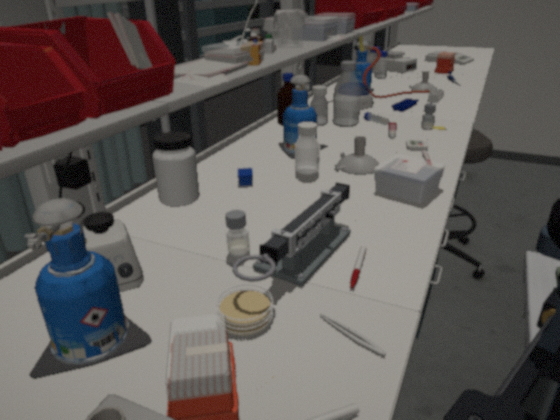

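View pics/top0.png

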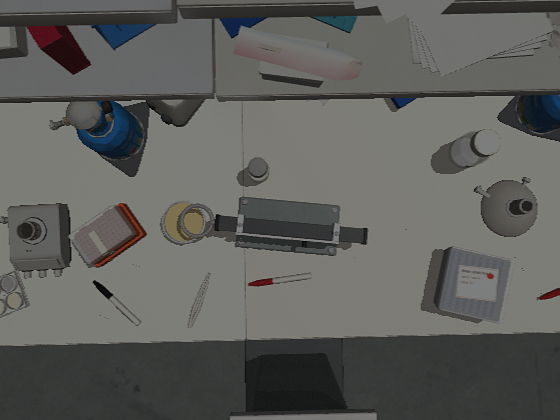

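Both views show the stand with the ring at its left (world +y), over the dish's edge: ring at about (195,221) in top and (255,267) in side. The tube rear plug is at about (365,236) in top and the vial at (257,168). I'll enlarge both.

Run:
```python
import cv2,numpy as np
a=cv2.imread("pics/top0.png")[150:270,150:385]; b=cv2.imread("pics/side0.png")[170:340,205:365]
cv2.imwrite("pics/top1.png",cv2.convertScaleAbs(cv2.resize(a,None,fx=3.4,fy=3.4,interpolation=2),alpha=1.6))
cv2.imwrite("pics/side1.png",cv2.convertScaleAbs(cv2.resize(b,None,fx=3.5,fy=3.5,interpolation=2),alpha=1.5))
```

```text
(no output)
```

View pics/top1.png

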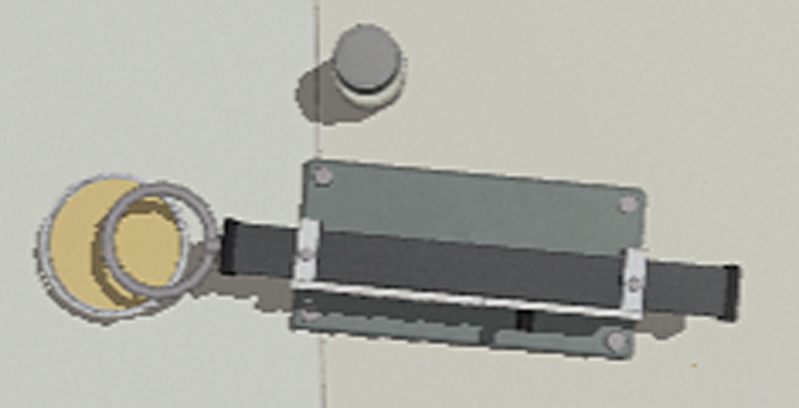

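View pics/side1.png

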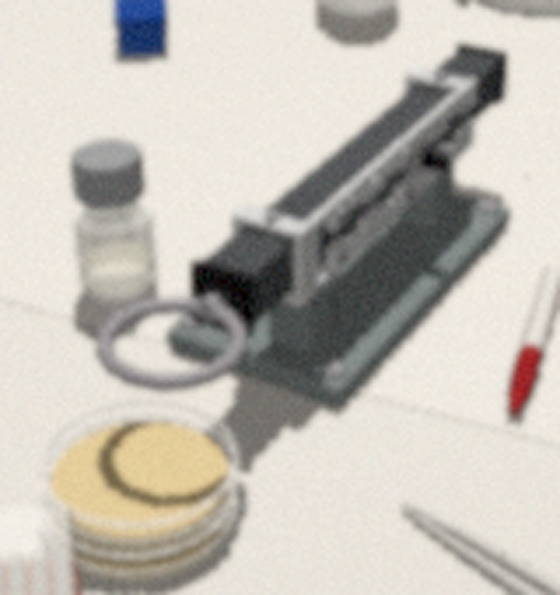

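The crops show the black button cap at top px (304.4,244.4) and side px (330,215). Both plugs, the ring and the dish are clear. I'll triangulate these points and fit the stand's pose.

```bash
cat > h.py <<'E'
import numpy as np, cv2
from workcell import env, cams
from scipy.spatial.transform import Rotation as R
from scipy.optimize import least_squares
def P(n):
    c=cams.get_calibration(n); return c["mtx"],c["eye"],R.from_euler("xyz",c["attitude"],degrees=True).as_matrix()
def proj(n,X):
    K,e,A=P(n); q=(np.atleast_2d(X)-e)@A@K.T; return q[:,:2]/q[:,2:]
def ray(n,p):
    K,e,A=P(n); return e,A@np.linalg.solve(K,[*p,1])
def tri(pt,ps):
    (e1,d1),(e2,d2)=ray("top",pt),ray("side",ps)
    s=np.linalg.lstsq(np.c_[d1,-d2],e2-e1,rcond=None)[0]
    a,b=e1+s[0]*d1,e2+s[1]*d2; return (a+b)/2,np.linalg.norm(a-b)
def atz(n,p,z):
    e,d=ray(n,p); return e+d*(z-e[2])/d[2]
T=lambda x,y:(150+x/3.4,150+y/3.4)
S=lambda x,y:(205+x/3.5,170+y/3.5)
def world(p,X):
    return R.from_euler("z",p[2]).apply(np.atleast_2d(X))+[p[0],p[1],0]
E
python3 - <<'E'
from h import *
np.set_printoptions(precision=1,suppress=True)
for n,a,b in [("button",T(525,321),S(438,158)),("ring",T(160,240),S(171,342)),("rearTopR +x",T(741,266),S(461,46)),("rearTop -x",T(737,320),S(506,57)),("vialcap",T(368,57),S(108,156))]: print(n,*tri(a,b))
print("dish",atz("top",T(112,248),31),atz("side",S(145,470),31))
obs=[("top",T(741,266),(17,-156,91)),("top",T(737,320),(-17,-156,91)),("top",T(222,218),(17,156,91)),("top",T(222,274),(-17,156,91)),
("side",S(461,46),(17,-156,91)),("side",S(506,57),(-17,-156,91)),("side",S(502,98),(-17,-156,57)),("side",S(196,264),(17,156,91))]
f=lambda p:np.concatenate([proj(n,world(p,X))[0]-m for n,m,X in obs])
r=least_squares(f,[500,0,0.0]);print(r.x,np.degrees(r.x[2]),r.fun.reshape(-1,2))
print("button in stand",R.from_euler("z",-r.x[2]).apply(tri(T(525,321),S(438,158))[0]-[r.x[0],r.x[1],0]))
E
```

```text
button [515.8 -10.1  73. ] 1.2383725865855764
ring [570.2 211.2  71.1] 2.4407766485153264
rearTopR +x [ 546.1 -140.4   84.6] 1.1702380027645338
rearTop -x [ 514.4 -136.9   83.8] 2.5960627130207796
vialcap [677.8  82.1  85. ] 2.514374440189168
dish [566. 247.  31.] [563.1 256.1  31. ]
[546.6  17.7  -0.1] -6.0086306716295 [[-0.2 -0.8]
 [-0.2 -0. ]
 [-0.3  0.4]
 [-1.8  0.6]
 [-0.2 -2.5]
 [ 1.1 -2.7]
 [ 1.4 -0.5]
 [-0.9 -1. ]]
button in stand [-27.8 -30.9  73. ]
```

```bash
cat >> h.py <<'E'
p0=[546.6,17.7,np.radians(-6.0)]
def go(X,yaw=84,stand=True):
    """tool deltas from measured pose to stand-frame TCP X"""
    s=env.state(); t=world(p0,X)[0] if stand else np.array(X)
    A=R.from_euler("xyz",s["ee_rot"],degrees=True).as_matrix()
    here=R.from_euler("z",-p0[2]).apply(s["ee_pos"]-[p0[0],p0[1],0])
    print("t",s["time_s"],"stand pos",here.round(1),"yaw",s["ee_rot"][2].round(2),"F(stand)",R.from_euler("z",-p0[2]).apply(s["force"]).round(2),"w",round(s["gripper_width"],2),"gf",round(s["gripper_force"],2))
    print("target",t.round(1),"delta",(A.T@(t-s["ee_pos"])/1000).round(4),"roll",np.radians((s["ee_rot"][2]-yaw+180)%360-180).round(4))
E
python3 -c "
from h import *
go([-6,-31,214])"
```

```text
t 0.1 stand pos [-401.2  482.4  213.2] yaw 159.84 F(stand) [ 0.26 -0.67 -0.1 ] w 91.36 gf 0.0
target [537.4 -12.5 214. ] delta [-5.088e-01 -4.011e-01 -2.000e-04] roll 1.3237
```

Request:
apply_moves([
  [-0.038, -0.03, 0, 0.14, 1],
  [-0.076, -0.06, 0, 0.28, 1],
  [-0.114, -0.09, 0, 0.42, 1],
  [-0.152, -0.12, 0, 0.56, 1],
  [-0.19, -0.15, 0, 0.7, 1],
], grip_force=8)

```text
time_s: 0.6
ee_pos: [325.2, 331.7, 213.7]
ee_rot: [-180.0, 0.0, 119.4]
force: [2.1, 0.5, -0.3]
gripper_width: 91.5
gripper_force: 0.0
```

```bash
python3 -c "
from h import *
go([-6,-31,214])"
```

```text
t 0.6 stand pos [-253.   289.1  213.7] yaw 119.45 F(stand) [ 2.    0.7  -0.32] w 91.51 gf 0.0
target [537.4 -12.5 214. ] delta [-4.04e-01  1.56e-02 -2.00e-04] roll 0.6186
```

Request:
apply_moves([
  [-0.045, 0.002, 0, 0.12, 1],
  [-0.09, 0.004, 0, 0.24, 1],
  [-0.135, 0.006, 0, 0.36, 1],
  [-0.18, 0.008, 0, 0.48, 1],
  [-0.225, 0.01, 0, 0.6, 1],
])

```text
time_s: 1.1
ee_pos: [445.5, 141.3, 213.8]
ee_rot: [-180.0, -0.0, 85.1]
force: [0.9, 1.3, 0.2]
gripper_width: 91.2
gripper_force: 0.0
```

```bash
python3 -c "
from h import *
go([-6,-31,214])"
```

```text
t 1.1 stand pos [-113.4  112.4  213.8] yaw 85.07 F(stand) [0.8  1.4  0.17] w 91.23 gf 0.0
target [537.4 -12.5 214. ] delta [-0.1454  0.1047 -0.0002] roll 0.0187
```

Request:
apply_moves([
  [-0.036, 0.026, 0, 0.005, 1],
  [-0.072, 0.052, 0, 0.01, 1],
  [-0.108, 0.078, 0, 0.018, 1],
  [-0.144, 0.104, 0, 0.018, 1],
  [-0.144, 0.104, 0, 0.018, 1],
])

```text
time_s: 1.6
ee_pos: [539.3, -13.0, 213.2]
ee_rot: [179.9, 0.1, 84.0]
force: [0.7, 0.2, 0.3]
gripper_width: 91.2
gripper_force: 0.0
```

Run:
```python
from h import *
go([-6,-31,150])
go([-6,-31,60])
a=cams.grab_frame("top")[150:270,230:385];b=cams.grab_frame("side")[100:300,205:405]
cv2.imwrite("pics/c2.png",cv2.convertScaleAbs(np.hstack([cv2.resize(b,(400,400),interpolation=2),cv2.resize(a,(400,310),interpolation=2)[:400] if 0 else cv2.copyMakeBorder(cv2.resize(a,(400,310),interpolation=2),0,90,0,0,0)]),alpha=1.5))
```

```text
t 1.6 stand pos [ -4.  -31.3 213.2] yaw 84.04 F(stand) [0.71 0.28 0.3 ] w 91.17 gf 0.0
target [537.4 -12.5 150. ] delta [ 0.0004 -0.002   0.0632] roll 0.0006
t 1.6 stand pos [ -4.  -31.3 213.2] yaw 84.04 F(stand) [0.71 0.28 0.3 ] w 91.17 gf 0.0
target [537.4 -12.5  60. ] delta [ 0.0006 -0.0021  0.1532] roll 0.0006
```

View pics/c2.png

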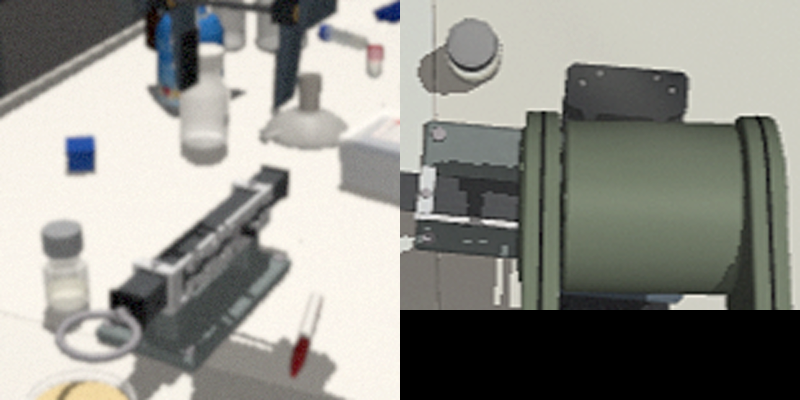

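The fingers are above the button, straddling the wall and tube, and the view is clear for a descent. The side crop shows the button at about (268,222).

Request:
apply_moves([
  [0, -0.002, 0.035, 0, 1],
  [0, -0.002, 0.07, 0, 1],
  [0, -0.002, 0.105, 0, 1],
  [0, -0.002, 0.13, 0, 1],
  [0, -0.002, 0.152, 0, 1],
])

```text
time_s: 2.2
ee_pos: [533.5, -7.0, 60.5]
ee_rot: [-179.9, -0.0, 84.4]
force: [-0.6, -0.5, -0.0]
gripper_width: 91.1
gripper_force: 0.0
```

Run:
```python
from h import *
go([-6,-31,60])
b=cams.grab_frame("side")[130:290,225:385]
cv2.imwrite("pics/c3.png",cv2.convertScaleAbs(cv2.resize(b,(560,560),interpolation=2),alpha=1.6))
```

```text
t 2.2 stand pos [-10.4 -25.9  60.5] yaw 84.44 F(stand) [-0.55 -0.53 -0.04] w 91.13 gf 0.0
target [537.4 -12.5  60. ] delta [-0.0051  0.0044  0.0005] roll 0.0077
```

View pics/c3.png

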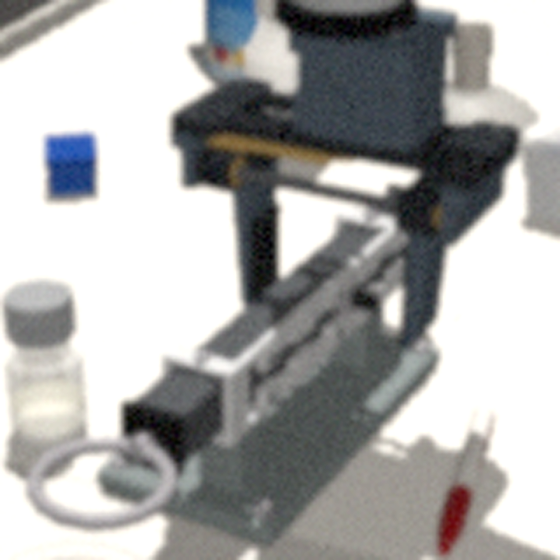

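The picture shows the fingers straddling the wall, with the button cap at about (368,293) and the front finger at about (420,300). The TCP has settled 5 mm off target, so I'll correct that.

Request:
apply_moves([
  [-0.005, 0.0044, 0, 0.008, 1],
  [-0.005, 0.0044, 0, 0.008, 1],
  [-0.005, 0.0044, 0, 0.008, 1],
])

```text
time_s: 2.55
ee_pos: [540.1, -13.9, 63.5]
ee_rot: [179.8, -0.0, 83.9]
force: [0.1, 1.1, 0.0]
gripper_width: 91.1
gripper_force: 0.0
```

Run:
```python
from h import *
go([-6,-31,60])
b=cams.grab_frame("side");
q=proj("side",world(p0,[[-35,-31,74],[-35,-31,69],[-35,-31,79],[-22,-31,96],[-22,98,96],[-22,-98,96]]));print(q.round(1))
c=b[190:240,300:350]
cv2.imwrite("pics/c4.png",cv2.convertScaleAbs(cv2.resize(c,(600,600),interpolation=2),alpha=1.6))
```

```text
t 2.55 stand pos [ -3.2 -32.1  63.5] yaw 83.87 F(stand) [0.02 1.09 0.03] w 91.1 gf 0.0
target [537.4 -12.5  60. ] delta [ 0.0011 -0.0028  0.0034] roll -0.0022
[[333.8 215.5]
 [333.7 217.7]
 [333.9 213.3]
 [328.2 204.2]
 [296.6 232.7]
 [342.1 191.7]]
```

View pics/c4.png

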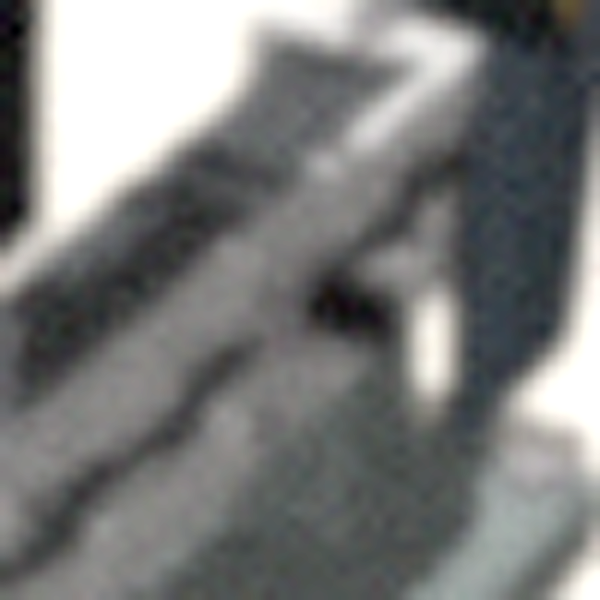

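The cap is at about (329.2,215.4) full-frame, between the fingers and close to where the model predicts. I'll let the arm settle and read again.

Request:
apply_moves([
  [0, 0, 0, 0, 1],
  [0, 0, 0, 0, 1],
  [0, 0, 0, 0, 1],
])

```text
time_s: 2.9
ee_pos: [539.1, -14.1, 62.2]
ee_rot: [180.0, -0.0, 83.9]
force: [0.2, 0.4, -0.1]
gripper_width: 91.1
gripper_force: 0.0
```

Run:
```python
from h import *
go([-6,-31,60])
```

```text
t 2.9 stand pos [ -4.2 -32.4  62.2] yaw 83.86 F(stand) [ 0.17  0.45 -0.08] w 91.15 gf 0.0
target [537.4 -12.5  60. ] delta [ 0.0014 -0.0018  0.0022] roll -0.0024
```

Request:
apply_moves([
  [0.001, -0.0018, 0.002, 0, 0.3],
  [0.001, -0.0018, 0.002, 0, 0.2],
  [0.001, -0.0018, 0.002, 0, 0.2],
  [0.001, -0.0018, 0.002, 0, 0.2],
])

```text
time_s: 3.3
ee_pos: [537.3, -12.8, 59.9]
ee_rot: [180.0, -0.0, 83.9]
force: [-0.4, -0.4, 0.8]
gripper_width: 62.0
gripper_force: 0.0
```

Run:
```python
from h import *
go([-6,-31,60])
```

```text
t 3.3 stand pos [ -6.  -31.3  59.9] yaw 83.87 F(stand) [-0.32 -0.42  0.81] w 61.98 gf 0.0
target [537.4 -12.5  60. ] delta [ 0.0003  0.     -0.0001] roll -0.0022
```

Request:
apply_moves([
  [0, 0, 0, 0, 0.02],
  [0, 0, 0, 0, 0.02],
  [0, 0, 0, 0, 0.02],
], grip_force=9)

```text
time_s: 3.6
ee_pos: [536.3, -12.8, 59.8]
ee_rot: [-179.9, 0.0, 83.9]
force: [-3.5, -0.6, 1.5]
gripper_width: 46.3
gripper_force: 1.9
```

Run:
```python
from h import *
go([-6,-31,60])
```

```text
t 3.6 stand pos [ -7.  -31.4  59.8] yaw 83.87 F(stand) [-3.42 -0.92  1.52] w 46.27 gf 1.94
target [537.4 -12.5  60. ] delta [ 0.0004  0.001  -0.0002] roll -0.0023
```

Request:
apply_moves([
  [0, 0, 0, 0, -0.05],
  [0, 0, 0, 0, -0.15],
  [0, 0, 0, 0, -0.2],
  [0, 0, 0, 0, -0.2],
], grip_force=9)

```text
time_s: 4.0
ee_pos: [539.3, -13.1, 60.0]
ee_rot: [179.8, -0.0, 83.9]
force: [5.1, -0.7, -4.8]
gripper_width: 40.8
gripper_force: 9.0
```

Run:
```python
from h import *
go([-6,-31,60])
```

```text
t 4.0 stand pos [ -4.1 -31.4  60. ] yaw 83.86 F(stand) [ 5.13 -0.18 -4.76] w 40.82 gf 9.0
target [537.4 -12.5  60. ] delta [ 0.0004 -0.0019  0.    ] roll -0.0024
```

Pressed home (opening 40.8, force on the pad 9 N). I'll relieve the 5 N sideways bias and start sliding.

Request:
apply_moves([
  [0, 0.001, 0, 0, -0.2],
  [0, 0.002, 0, 0, -0.2],
  [0.001, 0.002, 0, 0, -0.2],
  [0.002, 0.002, 0, 0, -0.2],
  [0.003, 0.002, 0, 0, -0.2],
])

```text
time_s: 4.5
ee_pos: [539.6, -10.1, 60.0]
ee_rot: [180.0, 0.0, 83.9]
force: [1.2, -1.5, -0.0]
gripper_width: 40.3
gripper_force: 9.0
```

Run:
```python
from h import *
go([-4,-31,60])
```

```text
t 4.5 stand pos [ -4.  -28.4  60. ] yaw 83.87 F(stand) [ 1.35 -1.32 -0.01] w 40.31 gf 9.0
target [539.4 -12.7  60. ] delta [-0.0026  0.      0.    ] roll -0.0023
```

Request:
apply_moves([
  [0.002, 0, 0, 0, -0.2],
  [0.004, 0, 0, 0, -0.2],
  [0.006, 0, 0, 0, -0.2],
  [0.008, 0, 0, 0, -0.2],
  [0.01, 0, 0, 0, -0.2],
])

```text
time_s: 5.0
ee_pos: [540.8, 0.1, 60.0]
ee_rot: [180.0, -0.0, 83.9]
force: [1.7, -2.0, 1.1]
gripper_width: 40.6
gripper_force: 9.0
```

Run:
```python
from h import *
go([-4,-5,60])
b=cams.grab_frame("side")
a=cv2.imread("pics/side0.png")
s=lambda i:cv2.resize(i[170:290,225:375],(400,320),interpolation=2)
cv2.imwrite("pics/c5.png",cv2.convertScaleAbs(np.hstack([s(a),s(b)]),alpha=1.6))
# ring shift estimate
A,B=[cv2.cvtColor(i,6).astype(np.float32) for i in (a,b)]
t=A[250:282,230:275]; r=cv2.matchTemplate(B[240:300,210:285],t,cv2.TM_CCOEFF_NORMED);print(cv2.minMaxLoc(r),"ref (20,10)")
print(proj("side",world(p0,[[0,190,74],[0,200,74],[0,203,74]])))
```

```text
t 5.0 stand pos [ -3.9 -18.1  60. ] yaw 83.88 F(stand) [ 1.9  -1.76  1.1 ] w 40.55 gf 9.0
target [542.1  13.1  60. ] delta [ 0.0131 -0.0001  0.    ] roll -0.0022
(-0.04438458010554314, 0.7608237266540527, (7, 0), (16, 14)) ref (20,10)
[[257.78660113 265.35790668]
 [254.40689333 268.37878288]
 [253.37923464 269.2973326 ]]
```

View pics/c5.png

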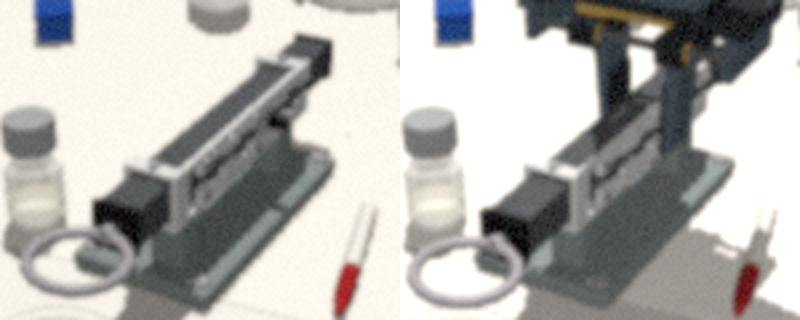

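The ring and front plug have shifted about (-4,+4) px against the start, roughly 13 mm. The tube is following the pinch, so I'll continue to about 27 mm.

Request:
apply_moves([
  [0.003, 0, 0, 0, -0.2],
  [0.006, 0, 0, 0, -0.2],
  [0.009, 0, 0, 0, -0.2],
  [0.012, 0, 0, 0, -0.2],
  [0.013, 0, 0, 0, -0.2],
])

```text
time_s: 5.55
ee_pos: [542.3, 13.2, 60.0]
ee_rot: [180.0, -0.0, 83.9]
force: [1.7, -2.5, 1.2]
gripper_width: 40.8
gripper_force: 9.0
```

Run:
```python
from h import *
go([-4,-5,60])
```

```text
t 5.55 stand pos [-3.8 -4.9 60. ] yaw 83.89 F(stand) [ 1.93 -2.26  1.24] w 40.77 gf 9.0
target [542.1  13.1  60. ] delta [-0.0001 -0.0002  0.    ] roll -0.0019
```

Request:
apply_moves([
  [0, 0, 0, 0, 0.3],
  [0, 0, 0, 0, 0.7],
  [0, 0, 0, 0, 0.7],
  [0, 0, -0.03, 0, 0.7],
  [0, 0, -0.068, 0, 0.7],
], grip_force=10)

```text
time_s: 6.05
ee_pos: [540.5, 12.8, 126.9]
ee_rot: [-179.7, 0.0, 83.9]
force: [0.8, 0.6, 0.3]
gripper_width: 76.5
gripper_force: 0.0
```

Run:
```python
from h import *
go([2,-162,128])
```

```text
t 6.05 stand pos [ -5.6  -5.5 126.9] yaw 83.87 F(stand) [0.69 0.69 0.26] w 76.49 gf 0.0
target [ 531.7 -143.6  128. ] delta [-0.1565  0.0079 -0.0011] roll -0.0023
```

Request:
apply_moves([
  [-0.04, 0.002, -0.001, 0, 0.5],
  [-0.08, 0.004, -0.001, 0, -0.5],
  [-0.12, 0.007, -0.001, 0, -1],
  [-0.157, 0.007, -0.001, 0, -1],
  [-0.157, 0.007, -0.001, 0, -1],
])

```text
time_s: 6.55
ee_pos: [531.9, -147.8, 128.8]
ee_rot: [180.0, 0.1, 83.6]
force: [-0.2, 0.0, -0.2]
gripper_width: 40.5
gripper_force: 0.0
```

Request:
apply_moves([
  [0, 0, 0, 0, -1],
  [0, 0, 0, 0, -1],
  [0, 0, 0, 0, -1],
])

```text
time_s: 6.85
ee_pos: [532.4, -142.9, 128.9]
ee_rot: [-180.0, -0.0, 84.0]
force: [0.4, -0.4, 0.1]
gripper_width: 16.5
gripper_force: 0.0
```

Run:
```python
from h import *
go([2,-162,60])
a,b=cams.grab_frame("top")[130:290,140:400],cams.grab_frame("side")[160:300,215:375]
cv2.imwrite("pics/c6.png",cv2.convertScaleAbs(np.hstack([cv2.resize(b,(400,350),interpolation=2),cv2.copyMakeBorder(cv2.resize(a,(400,246),interpolation=2),0,104,0,0,0)]),alpha=1.6))
```

```text
t 6.85 stand pos [   2.6 -161.2  128.9] yaw 83.96 F(stand) [ 0.47 -0.38  0.08] w 16.46 gf 0.0
target [ 531.7 -143.6   60. ] delta [-0.0008 -0.0006  0.0689] roll -0.0008
```

View pics/c6.png

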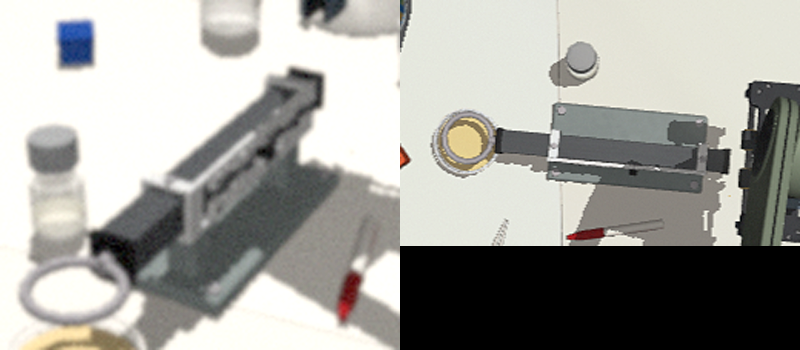

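Ring now sits over the dish at top crop (467,138). The button is out at the riding depth, at top crop (632,171), and the rear plug edge is at crop (729,160), so the slide is about 27 mm. The plug is clear of the fingers, so I'll descend behind it.

Request:
apply_moves([
  [-0.001, 0, 0.03, 0, -1],
  [-0.001, 0, 0.069, 0, -1],
  [-0.001, 0, 0.069, 0, -1],
  [-0.001, 0, 0.069, 0, -1],
  [-0.001, 0, 0.069, 0, -1],
])

```text
time_s: 7.45
ee_pos: [533.6, -145.2, 61.7]
ee_rot: [179.8, 0.0, 83.9]
force: [0.2, -0.6, 0.7]
gripper_width: 0.6
gripper_force: 0.0
```

Request:
apply_moves([
  [0.003, 0, 0, 0, -1],
  [0.006, 0, 0, 0, -1],
  [0.009, 0, 0, 0, -1],
  [0.011, 0, 0, 0, -1],
  [0.012, 0, 0, 0, -1],
])

```text
time_s: 7.95
ee_pos: [533.5, -132.8, 60.1]
ee_rot: [180.0, -0.0, 83.9]
force: [0.1, -1.0, -0.4]
gripper_width: 0.5
gripper_force: 0.0
```

Run:
```python
from h import *
go([2,-145,60])
```

```text
t 7.95 stand pos [   2.7 -151.1   60.1] yaw 83.89 F(stand) [ 0.21 -0.97 -0.43] w 0.52 gf 0.0
target [ 533.4 -126.7   60. ] delta [ 0.0061 -0.0007  0.0001] roll -0.002
```

Request:
apply_moves([
  [0.001, -0.0005, 0, 0, -1],
  [0.002, -0.0005, 0, 0, -1],
  [0.003, -0.0005, 0, 0, -1],
  [0.004, -0.0005, 0, 0, -1],
])

```text
time_s: 8.35
ee_pos: [533.4, -129.1, 59.9]
ee_rot: [-180.0, -0.0, 83.9]
force: [-0.2, 0.1, -0.2]
gripper_width: 0.5
gripper_force: 0.0
```

Request:
apply_moves([
  [0.001, 0, 0, 0, -1],
  [0.002, 0, 0, 0, -1],
])

```text
time_s: 8.55
ee_pos: [533.6, -127.8, 59.9]
ee_rot: [180.0, 0.1, 83.9]
force: [-0.6, -3.6, -0.9]
gripper_width: 0.7
gripper_force: 1.9
```

Request:
apply_moves([
  [0.001, 0, 0, 0, -1],
  [0.002, 0, 0, 0, -1],
])

```text
time_s: 8.75
ee_pos: [533.8, -125.6, 59.9]
ee_rot: [180.0, 0.0, 83.9]
force: [-1.0, -4.8, -0.2]
gripper_width: 0.4
gripper_force: 1.9
```

Contact is at TCP y≈-128, so the slide there is about 26.5 mm. I'll push on in small steps and watch the force.

Request:
apply_moves([
  [0.001, 0, 0, 0, -1],
  [0.002, 0, 0, 0, -1],
  [0.002, 0, 0, 0, -1],
])

```text
time_s: 9.05
ee_pos: [534.1, -123.1, 59.9]
ee_rot: [180.0, -0.0, 83.9]
force: [-0.6, -3.7, -0.9]
gripper_width: 0.7
gripper_force: 1.7
```

Request:
apply_moves([
  [0.001, 0, 0, 0, -1],
  [0.002, 0, 0, 0, -1],
  [0.002, 0, 0, 0, -1],
])

```text
time_s: 9.35
ee_pos: [534.3, -121.0, 59.9]
ee_rot: [180.0, -0.0, 83.9]
force: [-0.8, -3.3, 0.1]
gripper_width: 0.6
gripper_force: 1.6
```

Run:
```python
from h import *
go([2,-145,60])
for n in("side","top"): cv2.imwrite(f"pics/r_{n}_ride.png",cams.grab_frame(n))
```

```text
t 9.35 stand pos [   2.3 -139.2   59.9] yaw 83.88 F(stand) [-0.4  -3.36  0.08] w 0.6 gf 1.56
target [ 533.4 -126.7   60. ] delta [-0.0058 -0.0002 -0.0001] roll -0.0022
```

Request:
apply_moves([
  [0.001, 0, 0, 0, -1],
  [0.001, 0, 0, 0, -1],
])

```text
time_s: 9.65
ee_pos: [534.4, -120.1, 59.9]
ee_rot: [180.0, -0.0, 83.9]
force: [0.4, -2.8, -0.8]
gripper_width: 0.6
gripper_force: 1.7
```

Request:
apply_moves([
  [0.001, 0, 0, 0, -1],
  [0.001, 0, 0, 0, -1],
])

```text
time_s: 9.85
ee_pos: [534.6, -119.1, 59.9]
ee_rot: [180.0, -0.0, 83.9]
force: [0.3, -2.7, -1.3]
gripper_width: 0.2
gripper_force: 1.7
```

Request:
apply_moves([
  [0.001, 0, 0, 0, -1],
  [0.001, 0, 0, 0, -1],
])

```text
time_s: 10.05
ee_pos: [534.6, -118.0, 59.9]
ee_rot: [180.0, -0.0, 83.9]
force: [0.0, -2.8, -2.2]
gripper_width: 0.5
gripper_force: 1.6
```

```bash
cat >> h.py <<'E'
def look(yb):
    "button patches at expected stand y of the button, riding face x=-28.5(+2)"
    out=[]
    for n in("side","top"):
        b=cams.grab_frame(n); u,v=proj(n,world(p0,[-27,yb,74]))[0]
        c=cv2.getRectSubPix(b,(24,20),(float(u),float(v))); g=cv2.cvtColor(c,6)
        out.append(c); D=g<(55 if n=="side" else 25); ys,xs=np.nonzero(D)
        print(n,"dark n",D.sum(),"centroid",(round(xs.mean(),2),round(ys.mean(),2)) if D.any() else None,"rows",(ys.min(),ys.max()) if D.any() else None)
    return out
E
python3 - <<'E'
from h import *
go([2,-145,60])
o=look(-31+36.5)
ims=[cv2.imread("pics/r_%s_ride.png"%n) for n in("side","top")]
q=[cv2.getRectSubPix(i,(24,20),tuple(map(float,proj(n,world(p0,[-27,-31+33.5,74]))[0]))) for i,n in zip(ims,("side","top"))]
w=[cv2.getRectSubPix(cv2.imread("pics/%s0.png"%n),(24,20),tuple(map(float,proj(n,world(p0,[-27,-31,74]))[0]))) for n in("side","top")]
k=lambda c:cv2.resize(c,(260,216),interpolation=0)
cv2.imwrite("pics/c7.png",cv2.convertScaleAbs(np.vstack([np.hstack([k(x[j]) for x in(w,q,o)]) for j in(0,1)]),alpha=1.8))
E
```

```text
t 10.05 stand pos [   2.3 -136.2   59.9] yaw 83.87 F(stand) [ 0.34 -2.79 -2.15] w 0.54 gf 1.62
target [ 533.4 -126.7   60. ] delta [-0.0088 -0.0003 -0.0001] roll -0.0023
side dark n 125 centroid (np.float64(13.37), np.float64(10.08)) rows (np.int64(0), np.int64(19))
top dark n 15 centroid (np.float64(10.93), np.float64(8.6)) rows (np.int64(7), np.int64(10))
```

View pics/c7.png

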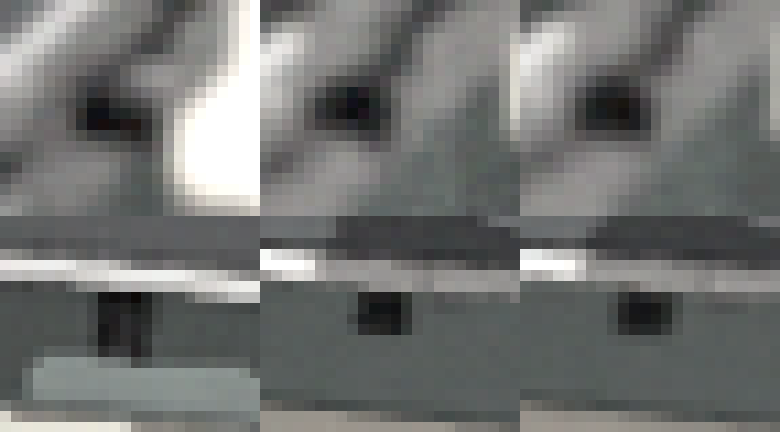

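Left (locked), middle and right (riding): in the top view the dark cap spans about 6 rows when fully out and about 4 rows now. It hasn't popped yet, and top-view row extent is a good detector.

Request:
apply_moves([
  [0.001, 0, 0, 0, -1],
  [0.001, 0, 0, 0, -1],
])

```text
time_s: 10.35
ee_pos: [534.7, -117.0, 59.9]
ee_rot: [180.0, -0.0, 83.9]
force: [0.1, -2.8, -2.0]
gripper_width: 0.5
gripper_force: 1.4
```

Request:
apply_moves([
  [0.001, 0, 0, 0, -1],
  [0.001, 0, 0, 0, -1],
])

```text
time_s: 10.55
ee_pos: [534.8, -115.7, 60.0]
ee_rot: [-180.0, -0.1, 83.9]
force: [0.5, -1.3, -1.4]
gripper_width: 0.5
gripper_force: 0.7
```

Run:
```python
from h import *
go([2,-145,60])
look(-31+38.5)
```

```text
t 10.55 stand pos [   2.2 -133.9   60. ] yaw 83.86 F(stand) [ 0.64 -1.24 -1.4 ] w 0.49 gf 0.73
target [ 533.4 -126.7   60. ] delta [-0.0111 -0.0002 -0.    ] roll -0.0025
side dark n 133 centroid (np.float64(13.92), np.float64(10.28)) rows (np.int64(0), np.int64(19))
top dark n 21 centroid (np.float64(10.67), np.float64(9.67)) rows (np.int64(7), np.int64(12))
```

The force dropped and the cap now spans rows 7–12 in the top view, so the button has popped. I'll push 1 mm further into its 4 mm play, then back off and check.

Request:
apply_moves([
  [0.001, 0, 0, 0, -1],
  [0.001, 0, 0, 0, -1],
])

```text
time_s: 10.85
ee_pos: [534.9, -114.8, 60.0]
ee_rot: [-180.0, -0.0, 83.9]
force: [-0.0, -1.1, 0.5]
gripper_width: 0.7
gripper_force: 0.3
```

Request:
apply_moves([
  [-0.005, 0, 0, 0, -1],
  [-0.02, 0, 0, 0, -1],
  [-0.035, 0, 0, 0, -1],
  [-0.035, 0, -0.04, 0, -1],
  [-0.035, 0, -0.08, 0, -1],
])

```text
time_s: 11.35
ee_pos: [529.9, -151.5, 139.8]
ee_rot: [-179.8, -0.0, 83.8]
force: [1.4, -0.5, -0.2]
gripper_width: 0.5
gripper_force: 0.0
```

Run:
```python
from h import *
go([2,-145,60])
o=look(-31+39.5)
w=cv2.getRectSubPix(cv2.imread("pics/top0.png"),(24,20),tuple(map(float,proj("top",world(p0,[-27,-31,74]))[0])))
t=cv2.resize(cams.grab_frame("top")[130:290,140:400],(400,246),interpolation=2)
k=lambda c:cv2.resize(c,(200,166),interpolation=0)
cv2.imwrite("pics/c8.png",cv2.convertScaleAbs(np.vstack([t,np.hstack([k(w),k(o[1])])]),alpha=1.7))
```

```text
t 11.35 stand pos [   1.1 -170.   139.8] yaw 83.76 F(stand) [ 1.44 -0.36 -0.18] w 0.52 gf 0.0
target [ 533.4 -126.7   60. ] delta [0.0249 0.0011 0.0798] roll -0.0042
side dark n 136 centroid (np.float64(14.71), np.float64(10.9)) rows (np.int64(0), np.int64(19))
top dark n 23 centroid (np.float64(10.57), np.float64(9.39)) rows (np.int64(7), np.int64(12))
```

View pics/c8.png

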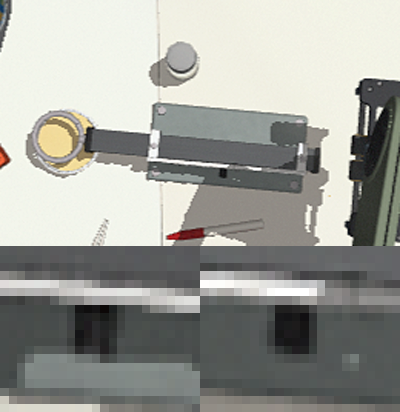

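In the top view the cap spans about 6 rows (riding was about 4), which matches the 13 mm full stand-out. The vial and dish are unmoved, and the arm is clear of everything.

```bash
python3 -c "
from workcell import env
print(env.job_done())"
```

```text
the job is handed in; nothing more can be done
None
```

The job is handed in at about 11 s: I pinched the button in, slid the tube about 39 mm, and the top camera shows the button fully out in the next hole. The force on the tool along the tube stayed under about 5 N while sliding, and the dishes and vial look unmoved.

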